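Tip watch movements off a bench shovel into their box and shut the sticking lid

TASK

Lift the loaded bench shovel by its handle without losing any of the three bare watch movements, rest the lip of its blade on the low end rim of the box's open compartment and, keeping the lip on the rim, tilt the shovel until all three slide off into that compartment; never touch the movements with the fingers. Lay the empty shovel back down flat on the table, clear of the box, and slide the box's wooden lid fully home over the movements, square at both ends: it binds in its grooves if only one end is pushed, so nudge its two knobs by turns. Leave the bottle, the round tin and the loupe where they stand.

Things in the scene. Friction and masses are not known exactly. Their poses are not given: they have to be found in the camera images.
- shovel: Loose bench shovel, bare aluminium blade, wooden handle, about 160 g. Origin: centre of the blade's underside; x from handle to open lip, z up as it lies flat. Blade flat, x -42 to +42 mm, 78 mm wide, 2 mm thick. Side walls 10 mm high (6 mm near the lip), back wall 16 mm at x = -41, none at the lip. A movement starts to slide at 18 to 27 degrees of tilt, lip down; at 40 they slide off.
- grip (a point): Point on the axis of the shovel's handle where it is best gripped, across its width: shovel frame x = -90, y = 0, z = 29 mm. The handle is a straight rounded bar 15 mm wide (y), 16 mm high, from x = -50 (axis 18 mm up) to x = -155 (axis 46 mm up).
- lip (a point): Middle of the shovel's lip, on the underside: shovel frame x = +42, y = 0, z = 0. With the lip reaching 8 to 20 mm in over the rim the movements drop clear of it; one that hangs on the lip comes off with a short draw of the blade back and forth over the rim.
- movement_0: One of three identical bare watch movements (brass discs 25 mm across, 5 mm thick, 12 g) that lie loose on the shovel blade, lower side on the blade. Origin: centre of its underside.
- movement_1: One of three identical bare watch movements (brass discs 25 mm across, 5 mm thick, 12 g) that lie loose on the shovel blade, lower side on the blade. Origin: centre of its underside.
- movement_2: One of three identical bare watch movements (brass discs 25 mm across, 5 mm thick, 12 g) that lie loose on the shovel blade, lower side on the blade. Origin: centre of its underside.
- movement_box: Light wooden box fixed to the table, 176 (x) by 156 (y) by 47 mm high. Origin: centre of its underside; the lid slides along its y. Two compartments, each 138 (x) by 66 (y) mm, floors 6 mm up: the open one from y = -70 to -4, the other, under the lid at the start, from y = +4 to +70. End walls and divider are 8 mm thick, tops 32 mm up. Long walls' inner faces at x = +-69, tops 47 mm up.
- rim (a point): Middle of the top of the low end wall of the open compartment (the rim to tip over): box frame x = 0, y = -74, z = 32 mm; the wall runs along the box's x and its inner edge is at y = -70.
- compartment (a point): Centre of the open compartment's floor: box frame x = 0, y = -37, z = 6 mm.
- lid: Loose plywood lid, 150 (x) by 70 (y) by 5 mm, 160 g, in grooves along the box's long walls (34 to 42 mm up, bottoms at x = +-78, stops at y = +-74) with 6 mm side play. Origin: centre of its underside, 34 mm up. Starts at box y = +22 to +37, fully home at y = -39 mm. Pushed at one knob it skews up to 8 degrees and jams within 25 mm; pushing the other knob frees it. About 10 N does any nudge.
- knob_near (a point): Middle of the lid's knob at the robot's side: lid frame x = -55, y = 0, z = 18 mm. Both knobs are turned wood, 22 mm tall above the lid (from 39 to 61 mm above the table), 16 mm across at the top and 11 mm at the foot.
- knob_far (a point): The same for the knob at the far side: lid frame x = +55, y = 0, z = 18 mm.
- oiler_bottle: Bystander: small blue glass bottle, 28 mm across, 66 mm tall. Origin: centre of its underside.
- tack_tin: Bystander: round tin with a green lid, 61 mm across, 25 mm tall. Origin: centre of its underside.
- loupe: Bystander: black eye loupe standing, 36 mm across, 26 mm tall. Origin: centre of its underside.

How it is judged:
By the outcome, as a careful person would: the job done as asked, in the order asked, and still so for the second after the job is handed in, with the robot touching nothing.
It also fails if it takes over 64 s, if anything falls off the work surface, if the arm or the gripper's body presses on something with over 40 N, if the wrist force passes 120 N, or if a joint passes its speed limit or range.

ROBOT

A 6-joint arm with a two-finger parallel gripper is mounted at the origin on the work surface; the furniture and walls round the work are solid. World frame = base frame: x ahead of the robot, y to its left, z up, the work surface at z = 0. Lengths are in m, angles in rad, forces in N, time in s.
With the tool pointing down it reaches from about 0.35 to 0.875 m from the base axis. Payload 4.2 kg.
Tool frame: the origin (TCP) lies at the very end of the fingers, on their centre line; the grasp point (between the pads) lies 19 mm behind it; z points along the fingers, y is the line along which they close (so a half turn about z gives the same grasp; the last joint's range is limited). The gripper opens to 85 mm and grips with 20 to 120 N. Pads are 22 mm wide; open, the fingers measure 114 mm over their backs; the gripper's body (76 mm by 85 mm) begins 54 mm behind the grasp point. The pads swing forward as they close: fully open they stand 13 mm farther back than shut.
Start: joints at [0.259, 0.385, 0.008, 0, -1.194, -0.259], TCP at [0.625, 0, 0.231] pointing down, gripper open.
Joint ranges: [-3.14, 3.14], [-1.21, 2.06], [-1.07, 1.41], [-3.16, 2.05], [-2.99, -0.16], [-3.1, 3.1]. Speed limits (rad/s): [2.79, 2.79, 3.14, 3.14, 3.14, 3.14].

INTERFACE

Orientations are given as a unit quaternion [x, y, z, w].
In Python, from plant import ctrl, cams, finder gives the robot as it stands. The module is installed in compiled form; this text tells all that it offers.
- The arm moves only by the shell command python3 -m jog 'ROWS' [FORCE]. ROWS is a JSON object whose one key "series" holds a list of rows, each a list of 7 numbers: the shift along the tool's x, y, z in m, then the turn, a rotation vector about the tool's x, y, z in degrees, then the closure, from -1 (fully open) to 1 (shut). In form: {"series": [[tx, ty, tz, rx, ry, rz, gripper], ...]}. A call has 1 to 10 rows; each row shifts and turns the commanded pose from where the row before left it, along the tool's axes as they then stand; what a row does not reach is not made up. A row lasts 1/12 s, in which the tool goes at most 41.7 mm and 7.16 degrees, less where a joint would pass 70% of its speed; a pose out of reach is approached as far as the arm can. A call with a gripper value outside its range is refused whole. The fingers move at their own pace and stop on an object; FORCE is the grip in N (left out, the last holds). Time passes only in rows, so rows that do not move let the fingers close. It gives the time, the measured TCP pose, the force, the opening and the grip force at its end, in the units of the state.
- ctrl.observe(): the state, without advancing time (a new reading comes with each control period).
- cams.grab_frame(name): name is "scene" or "side" or "wrist"; returns the picture (384x512x3 uint8, blue, green, red); there is no depth.
- cams.camera_params(name): a dict with "mtx" (3x3 intrinsics, pixels), "R" (3x3) and "t" (3): a world point X has camera coordinates R X + t. Camera axes: x right, y down, z forward; pixel columns grow to the right and rows downward; lengths in m; the calibration is good to about 2 mm. The wrist camera is an equidistant fisheye: a pixel r from the principal point sees the ray r / f radians off the axis. A picture is of the moment at which its call begins: read the wrist's pose just before it. camera_params takes no time and is no camera call; for the wrist camera it gives the pose at the moment of the call.
- ctrl.finish_job(): hands the job in; it is judged then, once.
Trained networks look in the newest picture that a camera, given by its name, has taken for a name from the list of things; names that differ only in an ending like _2 or _b are one class to them, and where a whole thing is asked for, a point or a joint stands for the part that bears it (a point fixed in the world has none). Each returns a list of dicts, best first, with "p" (0 to 1); they miss things now and then, are a little off and sometimes report something else, mostly with a low value. They report only what shows in the picture. A call takes as long as a camera call.
- finder.find_in(thing, camera): "position" ([x, y, z] in m, in world coordinates, good to about 4 mm: the middle of the surface that is visible of it).
- finder.place_of(thing, camera): "position" ([x, y, z] in m, in world coordinates, good to about 4 mm: a listed point, or the origin of a listed thing).
The state is a dict: "time_s": time; "joint_positions": joint angles; "qd": joint speeds; "joint_efforts": joint torques, N m; "ee_pos": TCP position; "tcp_rot": TCP orientation; "ft_force": force on the tool from outside, world axes, zero at the start; "torque": the same for the moment, N m; "width": finger opening in m; "finger_force": force on a finger pad.
Only numpy, scipy, OpenCV 4.12 (cv2) and the standard library are available. Lean on these libraries where they do the work, as an engineer would, in place of code of your own. Each camera call takes 0.05 s, during which the arm holds its last target. There are 200 camera calls.

## Working session

There is one attempt and no reset: what is moved stays moved. The work goes in short steps, Python scripts to look and compute and a shell command to move; the robot and the scene stay as the last step left them, time stands still between calls to the robot, and variables do not carry over. Pictures are saved under pics/ and viewed, at most 10 in all, crops included, and the job is handed in when it is done.

```bash
mkdir -p pics; ls
python3 - <<'E'
from plant import ctrl,cams,finder
import cv2,numpy as np
s=ctrl.observe();print(s)
ims=[]
for c in ["scene","side","wrist"]:
    im=cams.grab_frame(c);ims.append(im)
    for n in ["shovel","grip","lip","movement_0","movement_box","rim","compartment","lid","knob_near","knob_far","oiler_bottle","tack_tin","loupe"]:
        r=finder.place_of(n,c)
        print(c,n,[(np.round(d["position"],3).tolist(),round(d["p"],2)) for d in r[:4]])
cv2.imwrite("pics/a.png",ims[0]);cv2.imwrite("pics/b.png",ims[1]);cv2.imwrite("pics/c.png",ims[2])
print(ctrl.observe()["time_s"])
E
```

```text
pics
{'time_s': 0.0, 'joint_positions': array([ 2.58611394e-01,  3.85558993e-01,  6.60363611e-03, -4.88366952e-04,
       -1.19398087e+00, -2.58655648e-01]), 'qd': array([-4.16323521e-04,  3.75685473e-04, -7.25324369e-05,  2.66726549e-04,
       -6.95005198e-04,  9.14069249e-04]), 'joint_efforts': array([-9.55001960e-04, -3.92286408e+01,  1.88399577e+01,  4.18616563e+00,
       -4.72148502e-03,  8.27910434e-07]), 'ee_pos': array([6.24412565e-01, 2.21954131e-05, 2.30212998e-01]), 'tcp_rot': array([-0.707027  ,  0.70718571,  0.00073409, -0.00081081]), 'ft_force': array([-0.12827865,  0.61726323, -0.83276368]), 'torque': array([-0.0133207 ,  0.05291399,  0.04438885]), 'finger_force': 0.0, 'width': 0.08551933481532406}
scene shovel [([0.443, -0.139, -0.0], 0.97), ([0.451, -0.113, 0.002], 0.6)]
scene grip [([0.472, -0.222, 0.033], 0.78), ([0.358, 0.236, 0.053], 0.55)]
scene lip [([0.43, -0.098, 0.002], 0.85)]
scene movement_0 [([0.451, -0.117, -0.001], 0.62), ([0.416, -0.125, 0.002], 0.59), ([0.445, -0.156, 0.003], 0.55)]
scene movement_box [([0.404, 0.2, -0.003], 0.81)]
scene rim [([0.39
[... 954 characters left out ...]
-0.405, -0.002], 0.94), ([0.41, 0.201, -0.001], 0.16)]
side tack_tin [([0.485, -0.394, -0.001], 0.91), ([0.44, -0.146, -0.002], 0.44)]
side loupe [([0.48, 0.392, 0.004], 0.41)]
wrist shovel [([0.446, -0.138, 0.002], 0.84)]
wrist grip []
wrist lip [([0.43, -0.099, -0.002], 0.81)]
wrist movement_0 [([0.448, -0.158, 0.004], 0.7), ([0.45, -0.116, 0.004], 0.59), ([0.421, -0.124, 0.003], 0.49)]
wrist movement_box []
wrist rim [([0.393, 0.131, 0.033], 0.75)]
wrist compartment [([0.398, 0.162, 0.007], 0.8)]
wrist lid [([0.406, 0.234, 0.034], 0.63)]
wrist knob_near []
wrist knob_far []
wrist oiler_bottle []
wrist tack_tin [([0.394, 0.128, 0.032], 0.51)]
wrist loupe [([0.395, 0.127, 0.032], 0.59)]
2.1
```

View pics/a.png

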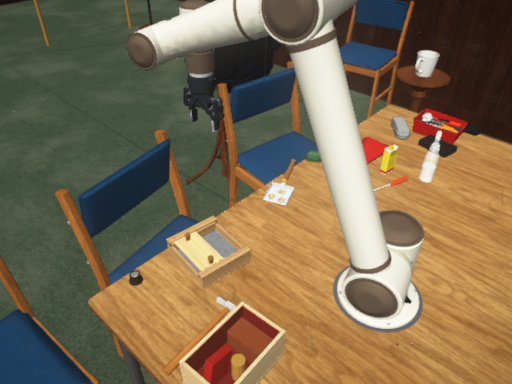

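View pics/b.png

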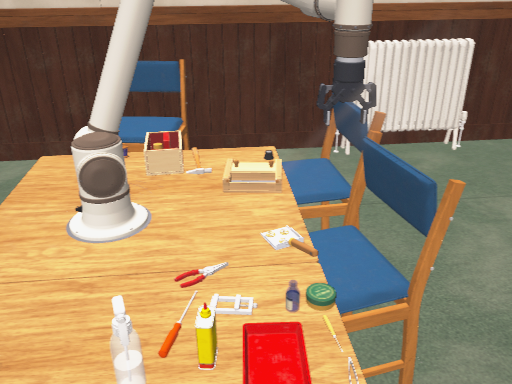

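```bash
cat > h.py <<'E'
import numpy as np
from scipy.spatial.transform import Rotation as Ro
from plant import ctrl,cams,finder
def tool_R(heading,tilt=0):
    "tool x = -(heading dir), z down, then turned by tilt deg about tool y"
    a=np.radians(heading); d=np.array([np.cos(a),np.sin(a),0]); up=np.array([0,0,1.])
    return Ro.from_matrix(np.c_[-d,np.cross(up,d),-up])*Ro.from_euler('y',tilt,degrees=True)
def delta(p,R,s=None):
    "turn first (rotvec deg, tool), then shift in mm along the NEW tool axes"
    s=s or ctrl.observe(); R0=Ro.from_quat(s["tcp_rot"])
    print("turn",np.round((R0.inv()*R).as_rotvec(degrees=True),2),"then shift mm",np.round(R.inv().apply(np.array(p)-s["ee_pos"])*1e3,1),"t",s["time_s"])
def pix(cam,u,v,z=0.):
    c=cams.camera_params(cam);K,R,t=map(np.array,(c["mtx"],c["R"],c["t"]))
    o=-R.T@t; r=R.T@np.linalg.inv(K)@[u,v,1]; return o+r*(z-o[2])/r[2]
def look(names,cam):
    im=cams.grab_frame(cam)
    for n in names: print(cam,n,[(np.round(d["position"],4).tolist(),round(d["p"],2)) for d in finder.place_of(n,cam)[:3]])
    return im
E
python3 - <<'E'
from h import *
R=tool_R(109,-15); z=R.apply([0,0,1])
delta(np.array([.472,-.222,.030])+z*.019-z*.1,R)
print(pix("scene",285,340,.06),pix("scene",230,305,.06),pix("scene",95,302),pix("scene",310,155))
E
```

```text
turn [ -2.49 -14.86 -18.89] then shift mm [206.7 216.9  72. ] t 2.1
[0.06199778 0.28901353 0.06      ] [0.21057975 0.30563905 0.06      ] [0.49323359 0.49667592 0.        ] [ 0.51536836 -0.41032548  0.        ]
```

```bash
python3 -m jog '{"series":[[0,0,0,-0.6,-3.7,-4.7,-1],[0,0,0,-0.6,-3.7,-4.7,-1],[0,0,0,-0.6,-3.7,-4.7,-1],[0,0,0,-0.7,-3.8,-4.8,-1],[0.021,0.022,0.007,0,0,0,-1],[0.021,0.022,0.007,0,0,0,-1],[0.021,0.022,0.007,0,0,0,-1],[0.021,0.022,0.007,0,0,0,-1],[0.021,0.022,0.007,0,0,0,-1]]}' 80; python3 -m jog '{"series":[[0.021,0.022,0.007,0,0,0,-1],[0.021,0.022,0.007,0,0,0,-1],[0.021,0.022,0.008,0,0,0,-1],[0.021,0.022,0.008,0,0,0,-1],[0.018,0.019,0.008,0,0,0,-1],[0,0,0,0,0,0,-1],[0,0,0,0,0,0,-1]]}'
python3 - <<'E'
from h import *
import cv2
im=look(["shovel","grip","lip","movement_0"],"wrist");cv2.imwrite("pics/d.png",im)
look(["grip","shovel","lip"],"side");look(["grip","shovel","lip"],"scene")
R=tool_R(109,-15); z=R.apply([0,0,1])
delta(np.array([.472,-.222,.030])+z*.019,R)
E
```

```text
time_s: 2.85
ee_pos: [0.5503, -0.1242, 0.1699]
tcp_rot: [0.807, -0.575, -0.106, -0.076]
ft_force: [-0.2, 0.3, -0.2]
width: 0.0854
finger_force: 0.0
time_s: 3.43
ee_pos: [0.4778, -0.2427, 0.1064]
tcp_rot: [0.806, -0.577, -0.107, -0.076]
ft_force: [0.4, 0.4, -0.0]
width: 0.0853
finger_force: 0.0
wrist shovel [([0.4426, -0.1344, 0.0013], 0.96)]
wrist grip [([0.4739, -0.2271, 0.033], 0.83)]
wrist lip [([0.4286, -0.0983, 0.0009], 0.72)]
wrist movement_0 [([0.4451, -0.1606, 0.0027], 0.81), ([0.4538, -0.1174, 0.0005], 0.72), ([0.4185, -0.1249, 0.0044], 0.62)]
side grip [([0.4702, -0.2215, 0.027], 0.92), ([0.3949, 0.1281, 0.0315], 0.29), ([0.4412, -0.1568, 0.0002], 0.16)]
side shovel [([0.4436, -0.1439, 0.0003], 0.73)]
side lip [([0.4299, -0.1016, -0.0018], 0.61)]
scene grip [([0.4735, -0.2248, 0.0322], 0.69)]
scene shovel [([0.443, -0.1404, -0.0003], 0.96)]
scene lip [([0.4265, -0.1004, 0.0021], 0.71)]
turn [0.01 0.02 0.03] then shift mm [-0.1  0.1 99. ] t 4.0833
```

View pics/d.png

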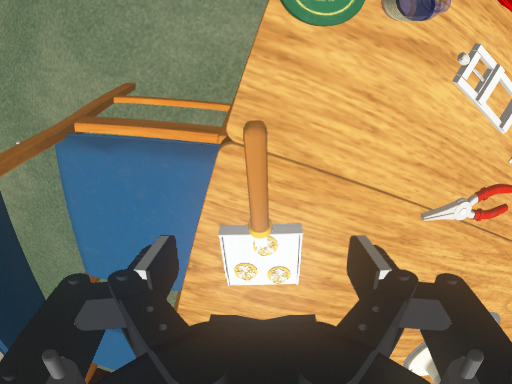

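```bash
cat >> h.py <<'E'
def wpix(u,v,z,c=None):
    c=c or cams.camera_params("wrist");K,R,t=map(np.array,(c["mtx"],c["R"],c["t"]))
    a=np.array([(u-K[0,2])/K[0,0],(v-K[1,2])/K[1,1]]);th=np.hypot(*a)
    r=np.r_[a/th*np.sin(th),np.cos(th)];o=-R.T@t;r=R.T@r
    return o+r*(z-o[2])/r[2]
E
python3 - <<'E'
from h import *
for u,v,z in [(230,287,.002),(299,285,.002),(264,286,.002),(255.5,123,.05),(258.5,228,.026)]: print(np.round(wpix(u,v,z),4))
E
python3 - <<'E'
import cv2
im=cv2.imread('pics/d.png')[100:300,180:340]
cv2.imwrite('pics/e.png',cv2.resize(im,None,fx=3,fy=3,interpolation=2)[:600])
E
```

```text
[ 0.463  -0.0814  0.002 ]
[ 0.3898 -0.1102  0.002 ]
[ 0.4271 -0.0964  0.002 ]
[ 0.4988 -0.2851  0.05  ]
[ 0.4653 -0.1911  0.026 ]
```

View pics/e.png

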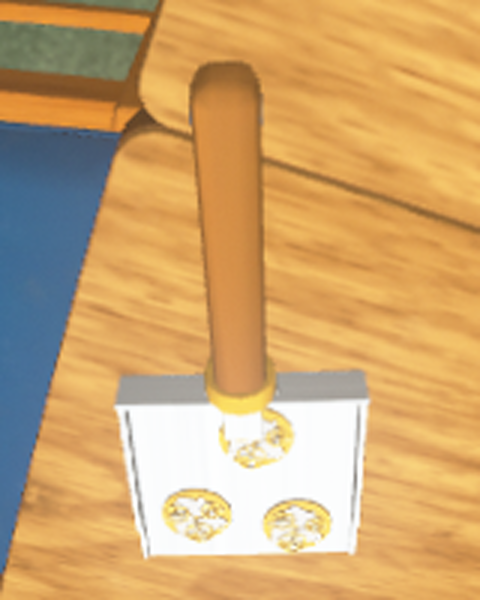

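```bash
python3 -m jog '{"series":[[0,0.001,0.01,0,0,-1.4,-1],[0,0,0.012,0,0,0,-1],[0,0,0.012,0,0,0,-1],[0,0,0.012,0,0,0,-1],[0,0,0.012,0,0,0,-1],[0,0,0.012,0,0,0,-1],[0,0,0.012,0,0,0,-0.6],[0,0,0.01,0,0,0,-0.4],[0,0,0.006,0,0,0,-0.2],[0,0,0,0,0,0,0]]}' 30
python3 - <<'E'
from h import *
R=tool_R(110.4,-15); z=R.apply([0,0,1])
delta(np.array([.473,-.222,.030])+z*.019,R)
im=look(["grip"],"wrist")
E
```

```text
time_s: 4.92
ee_pos: [0.4687, -0.2176, 0.0113]
tcp_rot: [0.814, -0.566, -0.107, -0.077]
ft_force: [0.1, -0.4, 0.4]
width: 0.0433
finger_force: 0.0
turn [-0.23  0.13  0.03] then shift mm [ 0.6 -2.5 -0.5] t 4.9167
wrist grip []
```

```bash
python3 -m jog '{"series":[[0,-0.001,0,0,0,0,0.2],[0,-0.001,0,0,0,0,0.4],[0,0,0,0,0,0,0.5],[0,0,0,0,0,0,0.6],[0,0,0,0,0,0,0.65],[0,0,0,0,0,0,0.7],[0,0,0,0,0,0,0.75],[0,0,0,0,0,0,0.8],[0,0,0,0,0,0,1],[0,0,0,0,0,0,1]]}' 30; python3 -m jog '{"series":[[0,0,0,0,0,0,1],[0,0,0,0,0,0,1],[0,0,0,0,0,0,1],[0,0,0,0,0,0,1]]}' 100
```

```text
time_s: 5.85
ee_pos: [0.4718, -0.2175, 0.0128]
tcp_rot: [0.814, -0.566, -0.105, -0.077]
ft_force: [1.9, -0.1, 3.1]
width: 0.0144
finger_force: 31.9
time_s: 6.18
ee_pos: [0.4718, -0.2176, 0.0129]
tcp_rot: [0.814, -0.566, -0.105, -0.077]
ft_force: [1.2, -0.6, 5.4]
width: 0.013
finger_force: 97.5
```

```bash
python3 -m jog '{"series":[[-0.0005,0,-0.002,0,0,0,1],[-0.001,0,-0.004,0,0,0,1],[-0.0016,0,-0.006,0,0,0,1],[-0.0021,0,-0.008,0,0,0,1],[-0.0026,0,-0.0097,0,0,0,1],[-0.0026,0,-0.0097,0,0,0,1],[-0.0021,0,-0.008,0,0,0,1],[-0.0016,0,-0.006,0,0,0,1],[-0.001,0,-0.004,0,0,0,1],[-0.0005,0,-0.002,0,0,0,1]]}' 100
python3 - <<'E'
from h import *
import cv2
a=look(["grip","lip","shovel"],"scene");b=look(["grip","lip","shovel","movement_0"],"side")
w=look(["grip","lip","shovel","movement_0"],"wrist")
cv2.imwrite("pics/f.png",np.vstack([np.hstack([a[100:260,190:390],b[130:290,200:400]]),cv2.resize(w,(400,300))]))
print(ctrl.observe())
E
```

```text
time_s: 7.02
ee_pos: [0.4715, -0.218, 0.0749]
tcp_rot: [0.814, -0.566, -0.105, -0.077]
ft_force: [-1.3, -0.5, -1.0]
width: 0.0134
finger_force: 97.7
scene grip [([0.4726, -0.2235, 0.0933], 0.68)]
scene lip [([0.4255, -0.1016, 0.0667], 0.71)]
scene shovel [([0.4384, -0.1412, 0.0592], 0.91), ([0.4147, 0.2261, 0.0371], 0.72)]
side grip [([0.4669, -0.2278, 0.089], 0.74)]
side lip [([0.4286, -0.1033, 0.0581], 0.86)]
side shovel [([0.4434, -0.1436, 0.0572], 0.87)]
side movement_0 [([0.4204, -0.1224, 0.0606], 0.61), ([0.4447, -0.157, 0.0636], 0.55), ([0.4545, -0.1127, 0.0628], 0.37)]
wrist grip [([0.4728, -0.2275, 0.0918], 0.86)]
wrist lip []
wrist shovel [([0.445, -0.1409, 0.0586], 0.65)]
wrist movement_0 [([0.445, -0.1569, 0.0623], 0.77)]
{'time_s': 7.7167, 'joint_positions': array([-0.25771504,  0.47266064, -0.22678343, -0.25342424, -1.03419297,
        0.76187246]), 'qd': array([-2.33695557e-05, -5.43811402e-04,  5.89379458e-04,  8.51953834e-04,
       -1.79218464e-03, -6.22809218e-04]), 'joint_efforts': array([ 1.29873955e-03, -4.01104081e+01,  1.49330235e+01,  3.06391798e+00,
       -5.51666301e-01, -7.01621011e-04]), 'ee_pos': array([ 0.47118157, -0.21783184,  0.07384675]), 'tcp_rot': array([ 0.81416387, -0.56570286, -0.10566219, -0.0771555 ]), 'ft_force': array([-0.05766823, -0.53559805, -1.83628026]), 'torque': array([-0.71909294, -0.27485074,  0.02521687]), 'finger_force': 97.71115064620972, 'width': 0.012984194908025106}
```

View pics/f.png

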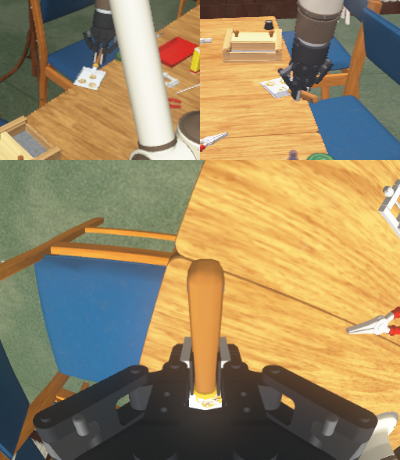

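```bash
cat >> h.py <<'E'
def wcam_at(p,q):
    "wrist camera params for a tool pose p,q, from the mount as it stands now"
    s=ctrl.observe();c=cams.camera_params("wrist");R,t=np.array(c["R"]),np.array(c["t"])
    Rt=Ro.from_quat(s["tcp_rot"]).as_matrix();R2=Ro.from_quat(q).as_matrix()
    M=R@Rt; o=Rt.T@(-R.T@t-s["ee_pos"])   # cam<-tool, cam origin in tool
    Rn=M@R2.T; return dict(mtx=c["mtx"],R=Rn,t=-Rn@(np.array(p)+R2@o))
def wproj(X,c):
    K,R,t=np.array(c["mtx"]),c["R"],c["t"];X=R@np.array(X)+t;th=np.arctan2(np.hypot(X[0],X[1]),X[2]);r=X[:2]/np.hypot(X[0],X[1])*th
    return K[0,0]*r[0]+K[0,2],K[1,1]*r[1]+K[1,2]
E
python3 - <<'E'
from h import *
import cv2
c=wcam_at([.6244,0,.2302],[-.707027,.70718571,.00073409,-.00081081])
im=cv2.imread("pics/c.png");a=np.radians(-9)
B=np.array([.402,.201,0]);ps=[]
for x,y,z in [(-.069,-.078,.032),(.069,-.078,.032),(.069,-.07,.032),(-.069,-.07,.032),(.088,-.078,.047),(-.088,-.078,.047),(0,-.037,.006),(.088,.078,.047),(-.088,.078,.047)]:
    ps.append(wproj(B+[x*np.cos(a)-y*np.sin(a),x*np.sin(a)+y*np.cos(a),z],c))
ps=np.array(ps);print(np.round(ps,0).tolist())
u,v=np.clip(ps.mean(0).astype(int)-[100,75],0,[312,234]);print(u,v)
cv2.imwrite("pics/g.png",cv2.resize(im[v:v+150,u:u+200],(800,600),interpolation=2))
E
```

```text
[[458.0, 259.0], [384.0, 253.0], [382.0, 258.0], [456.0, 263.0], [375.0, 257.0], [471.0, 264.0], [408.0, 272.0], [343.0, 344.0], [434.0, 341.0]]
312 203
```

View pics/g.png

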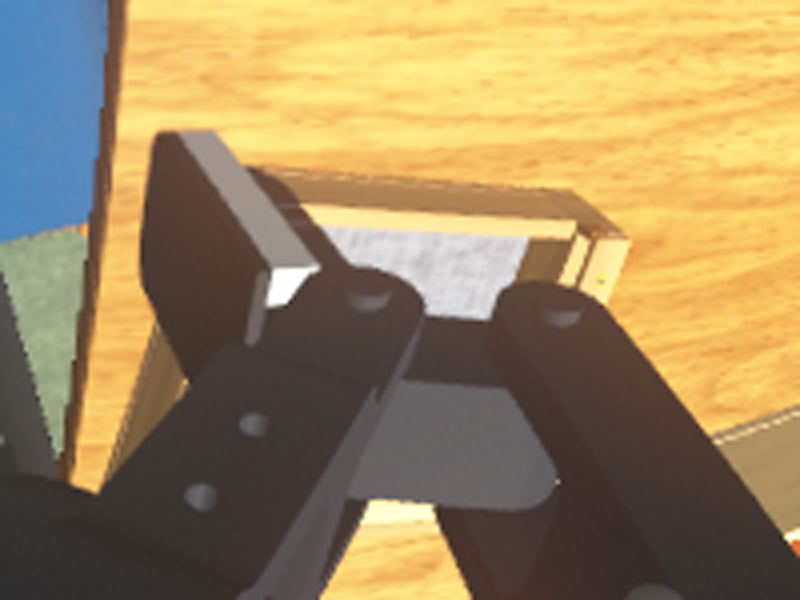

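Run:
```python
from h import *
c=wcam_at([.6244,0,.2302],[-.707027,.70718571,.00073409,-.00081081])
f=lambda a,b,z:np.round(wpix(312+a/4,203+b/4,z,c),4)
print(f(300,203,.032),f(577,222,.032),f(345,227,.032),f(565,240,.032),f(630,240,.047),f(250,168,.0),f(572,190,0),f(300,176,0))
```

```text
[0.4529 0.1151 0.032 ] [0.325  0.1336 0.032 ] [0.433 0.126 0.032] [0.3289 0.1411 0.032 ] [0.307  0.1358 0.047 ] [0.46   0.1163 0.    ] [0.3046 0.1367 0.    ] [ 0.4388  0.1208 -0.    ]
```

Run:
```python
from h import *
R=tool_R(81.8,-15)
R0=Ro.from_quat(ctrl.observe()["tcp_rot"])
print(R0.as_matrix().round(3))
delta([.3781,.0179,.074],R)
```

```text
[[ 0.338 -0.937 -0.085]
 [-0.905 -0.348  0.245]
 [-0.259 -0.006 -0.966]]
turn [ 7.07  0.12 27.68] then shift mm [-212.6  125.8   56.8] t 7.7167
```

```bash
python3 -m jog '{"series":[[0,0,0,0.25,0,0.97,1],[0,0,0,0.62,0,2.42,1],[0,0,0,0.87,0,3.39,1],[0,0,0,0.87,0,3.39,1],[0,0,0,0.87,0,3.39,1],[0,0,0,0.87,0,3.39,1],[0,0,0,0.87,0,3.39,1],[0,0,0,0.87,0,3.39,1],[0,0,0,0.62,0,2.42,1],[0,0,0,0.39,0,1.55,1]]}'
python3 -m jog '{"series":[[-0.0025,0.0015,0.0007,0,0,0,1],[-0.005,0.003,0.0013,0,0,0,1],[-0.0076,0.0045,0.002,0,0,0,1],[-0.0101,0.006,0.0027,0,0,0,1],[-0.0101,0.006,0.0027,0,0,0,1],[-0.0101,0.006,0.0027,0,0,0,1],[-0.0101,0.006,0.0027,0,0,0,1],[-0.0101,0.006,0.0027,0,0,0,1],[-0.0101,0.006,0.0027,0,0,0,1],[-0.0101,0.006,0.0027,0,0,0,1]]}'
python3 -m jog '{"series":[[-0.0101,0.006,0.0027,0,0,0,1],[-0.0101,0.006,0.0027,0,0,0,1],[-0.0101,0.006,0.0027,0,0,0,1],[-0.0101,0.006,0.0027,0,0,0,1],[-0.0101,0.006,0.0027,0,0,0,1],[-0.0101,0.006,0.0027,0,0,0,1],[-0.0076,0.0045,0.002,0,0,0,1],[-0.005,0.003,0.0013,0,0,0,1],[-0.0025,0.0015,0.0007,0,0,0,1],[0,0,0,0,0,0,1]]}'
python3 - <<'E'
from h import *
delta([.3781,.0179,.068],tool_R(81.8,-15))
print(ctrl.observe()["joint_positions"].round(2))
look(["lip","grip","shovel","movement_0","rim"],"side"); look(["lip","grip","shovel","movement_0","rim"],"scene")
E
```

```text
time_s: 8.55
ee_pos: [0.4709, -0.2179, 0.074]
tcp_rot: [-0.648, 0.75, 0.086, 0.1]
ft_force: [-0.0, 0.6, -2.4]
width: 0.0133
finger_force: 97.6
time_s: 9.38
ee_pos: [0.4329, -0.1214, 0.0743]
tcp_rot: [-0.649, 0.749, 0.086, 0.099]
ft_force: [-0.6, -0.1, -2.2]
width: 0.0133
finger_force: 97.7
time_s: 10.22
ee_pos: [0.3999, -0.0382, 0.0746]
tcp_rot: [-0.649, 0.749, 0.086, 0.099]
ft_force: [-0.4, -0.4, -2.2]
width: 0.0129
finger_force: 97.7
turn [-0.    0.12  0.03] then shift mm [-48.9  29.6  19.9] t 10.2167
[ 0.09  0.24 -0.58 -0.39 -0.73  0.06]
side lip [([0.4189, 0.0859, 0.0581], 0.65)]
side grip [([0.3931, -0.0438, 0.0898], 0.46)]
side shovel [([0.4127, 0.039, 0.0592], 0.64)]
side movement_0 []
side rim [([0.3979, 0.1294, 0.0324], 0.98), ([0.3566, 0.2359, 0.0545], 0.75)]
scene lip [([0.415, 0.0851, 0.0616], 0.61), ([0.3984, 0.0703, 0.0642], 0.28)]
scene grip []
scene shovel [([0.4826, 0.3901, -0.0018], 0.74), ([0.4115, 0.0428, 0.0584], 0.69), ([0.4029, 0.202, -0.0003], 0.23)]
scene movement_0 [([0.4191, 0.0854, 0.0635], 0.62), ([0.4041, 0.0275, 0.0615], 0.52), ([0.3944, 0.0716, 0.0634], 0.46)]
scene rim [([0.3942, 0.1262, 0.0341], 0.81), ([0.4073, 0.0266, 0.0639], 0.56), ([0.4027, 0.1654, 0.0093], 0.46)]
```

```bash
python3 -m jog '{"series":[[-0.0024,0.0015,0.001,0,0,0,1],[-0.0049,0.003,0.002,0,0,0,1],[-0.0073,0.0044,0.003,0,0,0,1],[-0.0073,0.0044,0.003,0,0,0,1],[-0.0073,0.0044,0.003,0,0,0,1],[-0.0073,0.0044,0.003,0,0,0,1],[-0.0073,0.0044,0.003,0,0,0,1],[-0.0033,0.002,0.0013,0,0,0,1],[-0.0016,0.001,0.0007,0,0,0,1],[0,0,0,0,0,0,1]]}'
python3 -m jog '{"series":[[-0.00154,0,-0.00373,0,2,0,1],[-0.00154,0,-0.00373,0,2,0,1],[-0.00154,0,-0.00373,0,2,0,1],[-0.00154,0,-0.00373,0,2,0,1],[-0.00154,0,-0.00373,0,2,0,1],[-0.00154,0,-0.00373,0,2,0,1],[0,0,0,0,0,0,1],[0,0,0,0,0,0,1]]}'
python3 - <<'E'
from h import *
import cv2
s=ctrl.observe();R=Ro.from_quat(s["tcp_rot"]);B=Ro.from_euler('z',-8.2,degrees=True)
for n,c in (("lip",[-.1203,0,.0456]),("pivot",[-.1077,0,.0422])):
    X=s["ee_pos"]+R.apply(c);print(n,X.round(4),"box",(B.inv().apply(X-[.4045,.201,0])*1e3).round(1))
print("world down, box y in tool",R.inv().apply([0,0,-1]).round(3),R.inv().apply(B.apply([0,1,0])).round(3),s["ft_force"])
a=look(["lip","shovel"],"side");b=look(["lip","shovel","movement_0"],"scene")
cv2.imwrite("pics/h.png",np.hstack([cv2.resize(a[130:210,180:310],(390,240)),cv2.resize(b[190:290,150:280],(390,300))[:240]]))
E
```

```text
time_s: 11.65
ee_pos: [0.3781, 0.0178, 0.0679]
tcp_rot: [-0.649, 0.749, 0.086, 0.099]
ft_force: [0.4, 0.9, -2.5]
width: 0.0132
finger_force: 97.6
time_s: 12.32
ee_pos: [0.379, 0.0226, 0.0914]
tcp_rot: [-0.655, 0.755, 0.018, 0.021]
ft_force: [-0.2, -0.4, -1.7]
width: 0.0134
finger_force: 97.8
lip [0.3964 0.144  0.0525] box [  0.1 -57.6  52.5]
pivot [0.3946 0.1313 0.0552] box [  0.1 -70.4  55.2]
world down, box y in tool [ 0.055 -0.     0.998] [-0.998 -0.     0.055] [-0.24983868 -0.43846882 -1.67248562]
side lip [([0.3985, 0.1422, 0.0513], 0.46)]
side shovel [([0.3875, 0.0927, 0.0615], 0.71), ([0.3948, 0.1314, 0.0329], 0.39)]
scene lip [([0.3969, 0.1405, 0.0555], 0.84)]
scene shovel [([0.3895, 0.1027, 0.0595], 0.75), ([0.3988, 0.1228, 0.0302], 0.59)]
scene movement_0 [([0.3765, 0.1269, 0.0568], 0.51), ([0.4081, 0.1188, 0.0552], 0.45), ([0.3856, 0.0849, 0.0691], 0.37)]
```

View pics/h.png

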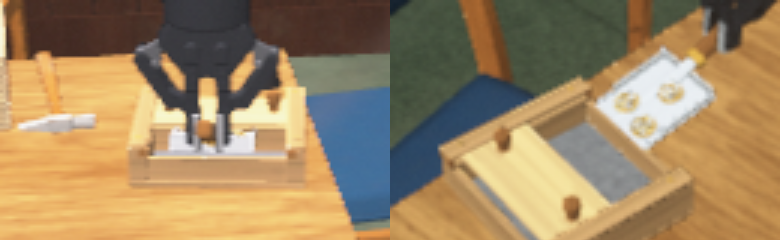

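```bash
python3 -m jog '{"series":[[-0.001,0,0.003,0,0,0,1],[-0.001,0,0.004,0,0,0,1],[0,0,0.005,0,0,0,1],[0.001,0,0.005,0,0,0,1],[0,0,0.003,0,0,0,1],[0,0,0.001,0,0,0,1],[0,0,0,0,0,0,1]]}'
for i in 1; do python3 -m jog '{"series":[[0,0,0.001,0,0,0,1],[0,0,0,0,0,0,1]]}'; done
python3 -m jog '{"series":[[0,0,0.001,0,0,0,1],[0,0,0,0,0,0,1]]}'
python3 -m jog '{"series":[[0,0,0.001,0,0,0,1],[0,0,0,0,0,0,1]]}'
```

```text
time_s: 13.25
ee_pos: [0.3792, 0.0243, 0.0701]
tcp_rot: [-0.654, 0.756, 0.018, 0.02]
ft_force: [-0.2, -0.4, -1.7]
width: 0.0131
finger_force: 97.7
time_s: 13.42
ee_pos: [0.3795, 0.0245, 0.0695]
tcp_rot: [-0.654, 0.756, 0.018, 0.021]
ft_force: [0.2, 0.4, -2.9]
width: 0.0134
finger_force: 97.7
time_s: 13.58
ee_pos: [0.3795, 0.0246, 0.0686]
tcp_rot: [-0.654, 0.756, 0.018, 0.021]
ft_force: [0.0, -0.0, -2.9]
width: 0.0132
finger_force: 97.7
time_s: 13.75
ee_pos: [0.3798, 0.0248, 0.0677]
tcp_rot: [-0.654, 0.756, 0.018, 0.021]
ft_force: [0.3, 0.6, -0.1]
width: 0.0135
finger_force: 98.0
```

```bash
python3 -m jog '{"series":[[0,0,0.001,0,0,0,1],[0,0,0,0,0,0,1]]}'
python3 -m jog '{"series":[[0,0,0.0005,0,0,0,1],[0,0,0,0,0,0,1]]}'
```

```text
time_s: 13.92
ee_pos: [0.38, 0.0249, 0.0669]
tcp_rot: [-0.654, 0.756, 0.018, 0.021]
ft_force: [-0.4, -0.2, 3.5]
width: 0.0133
finger_force: 98.2
time_s: 14.08
ee_pos: [0.3801, 0.025, 0.0665]
tcp_rot: [-0.654, 0.756, 0.017, 0.021]
ft_force: [-2.1, -0.6, 4.1]
width: 0.0134
finger_force: 98.4
```

```bash
python3 -m jog '{"series":[[-0.00232,0,-0.00548,0,3,0,1],[-0.00232,0,-0.00548,0,3,0,1],[-0.00232,0,-0.00548,0,3,0,1],[0,0,0,0,0,0,1]]}'
python3 -m jog '{"series":[[-0.00232,0,-0.00548,0,3,0,1],[-0.00232,0,-0.00548,0,3,0,1],[-0.00232,0,-0.00548,0,3,0,1],[0,0,0,0,0,0,1]]}'
```

```text
time_s: 14.42
ee_pos: [0.3819, 0.0331, 0.0833]
tcp_rot: [-0.655, 0.754, -0.035, -0.038]
ft_force: [0.3, -0.3, 1.1]
width: 0.0133
finger_force: 97.9
time_s: 14.75
ee_pos: [0.3831, 0.0427, 0.0978]
tcp_rot: [-0.65, 0.749, -0.085, -0.097]
ft_force: [0.1, 1.2, -0.5]
width: 0.0132
finger_force: 97.9
```

```bash
python3 -m jog '{"series":[[-0.00262,0,-0.00448,0,3,0,1],[-0.00232,0,-0.00548,0,3,0,1],[-0.00262,0,-0.0048,0,3,0,1],[-0.00232,0,-0.00548,0,3,0,1],[-0.00262,0,-0.0048,0,3,0,1],[0,0,0,0,0,0,1],[0,0,0,0,0,0,1],[0,0,0,0,0,0,1]]}'
python3 - <<'E'
from h import *
import cv2
b=look(["lip","movement_0","compartment"],"scene");a=look(["lip","movement_0"],"side")
cv2.imwrite("pics/i.png",np.hstack([cv2.resize(a[130:210,180:310],(390,240)),cv2.resize(b[190:290,150:280],(390,300))[:240]]))
s=ctrl.observe();R=Ro.from_quat(s["tcp_rot"]);B=Ro.from_euler('z',-8.2,degrees=True)
X=s["ee_pos"]+R.apply([-.1203,0,.0456]);print(X.round(4),"box",(B.inv().apply(X-[.4045,.201,0])*1e3).round(1))
E
```

```text
time_s: 15.42
ee_pos: [0.3858, 0.0628, 0.1161]
tcp_rot: [-0.633, 0.731, -0.167, -0.192]
ft_force: [1.2, 5.5, 1.6]
width: 0.013
finger_force: 98.2
scene lip [([0.3965, 0.1438, 0.0245], 0.57), ([0.4811, 0.3927, 0.0008], 0.39)]
scene movement_0 [([0.3965, 0.176, 0.0056], 0.48), ([0.4152, 0.1485, 0.0055], 0.45), ([0.3792, 0.1514, 0.008], 0.44)]
scene compartment [([0.4026, 0.165, 0.0055], 0.67)]
side lip [([0.3968, 0.144, 0.0201], 0.61)]
side movement_0 []
[0.3976 0.1438 0.0173] box [  1.3 -57.6  17.3]
```

View pics/i.png

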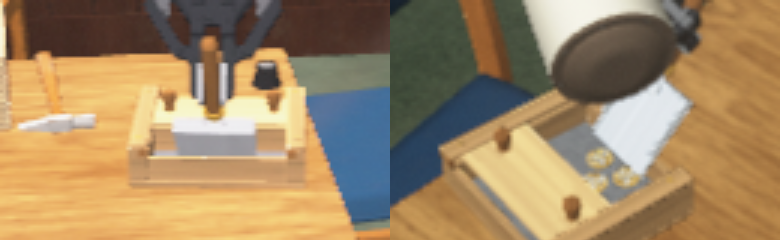

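```bash
python3 -m jog '{"series":[[0.005,0,-0.0013,0,0,0,1],[0.0097,0,-0.0026,0,0,0,1],[0.0097,0,-0.0026,0,0,0,1],[0.0097,0,-0.0026,0,0,0,1],[0.0145,0,-0.0039,0,0,0,1],[0.0145,0,-0.0039,0,0,0,1],[0.0145,0,-0.0039,0,0,0,1],[0.0145,0,-0.0039,0,0,0,1]]}'
python3 -m jog '{"series":[[0.01,0,0,0,-5,0,1],[0.01,0,0,0,-5,0,1],[0.01,0,0,0,-5,0,1],[0.01,0,0,0,-5,0,1],[0.01,0,0,0,-5,0,1],[0.01,0,0,0,-5,0,1],[0.01,0,0,0,-5,0,1],[0.01,0,0,0,-5,0,1],[0.01,0,0,0,-5,0,1],[0,0,0,0,0,0,1]]}'
python3 - <<'E'
from h import *
print(pix("side",228,263),pix("side",176,277),pix("side",255,312),pix("side",213,297))
delta([.42,-.09,.033],tool_R(81.8,-15))
s=ctrl.observe();R=Ro.from_quat(s["tcp_rot"])
print((s["ee_pos"]+R.apply([-.1203,0,.0456])).round(4),s["ee_pos"])
look(["movement_0","knob_near","knob_far","lid","shovel"],"scene");look(["shovel","grip","lip","knob_near","knob_far"],"side")
E
```

```text
time_s: 16.43
ee_pos: [0.374, -0.0075, 0.1845]
tcp_rot: [-0.632, 0.731, -0.168, -0.196]
ft_force: [0.8, 0.9, -1.6]
width: 0.0133
finger_force: 97.7
time_s: 17.27
ee_pos: [0.3617, -0.0952, 0.1991]
tcp_rot: [-0.645, 0.752, 0.087, 0.101]
ft_force: [0.7, -0.2, -1.9]
width: 0.0135
finger_force: 97.8
[ 0.30520621 -0.23276036  0.        ] [ 0.18949931 -0.27231996  0.        ] [ 0.35003965 -0.40510935  0.        ] [ 0.26875974 -0.34972055  0.        ]
turn [-0.13  0.28 -0.53] then shift mm [ 30. -57. 164.] t 17.2667
[0.3812 0.0314 0.1868] [ 0.36169083 -0.09522335  0.19912832]
scene movement_0 [([0.3993, 0.1756, 0.0068], 0.61), ([0.4133, 0.1453, 0.0074], 0.58), ([0.3791, 0.151, 0.0032], 0.51)]
scene knob_near [([0.3569, 0.2317, 0.051], 0.57), ([0.3791, 0.1505, 0.0066], 0.54)]
scene knob_far [([0.467, 0.2231, 0.0508], 0.74), ([0.3596, -0.0998, 0.214], 0.19)]
scene lid [([0.4174, 0.2286, 0.0326], 0.81)]
scene shovel [([0.3726, -0.0138, 0.1847], 0.74), ([0.3564, 0.2334, 0.0518], 0.71)]
side shovel [([0.3713, -0.0146, 0.1862], 0.7)]
side grip [([0.3559, -0.0959, 0.2152], 0.68)]
side lip [([0.3784, 0.0343, 0.1831], 0.68), ([0.4832, -0.3876, 0.0042], 0.33)]
side knob_near [([0.3537, 0.233, 0.0569], 0.88)]
side knob_far [([0.4637, 0.2233, 0.0487], 0.85)]
```

```bash
python3 -m jog '{"series":[[0.0033,-0.0063,0.018,0,0.28,-0.5,1],[0.0033,-0.0063,0.0185,0,0,0,1],[0.0033,-0.0063,0.0185,0,0,0,1],[0.0033,-0.0063,0.0185,0,0,0,1],[0.0033,-0.0063,0.0185,0,0,0,1],[0.0033,-0.0063,0.0185,0,0,0,1],[0.0033,-0.0063,0.0185,0,0,0,1],[0.0033,-0.0063,0.018,0,0,0,1],[0.0033,-0.0063,0.016,0,0,0,1],[0,0,0,0,0,0,1]]}'
python3 -m jog '{"series":[[0.0018,0,0.0068,0,0,0,1],[0.0013,0,0.0048,0,0,0,1],[0.0008,0,0.0029,0,0,0,1],[0.0005,0,0.0019,0,0,0,1],[0.0003,0,0.001,0,0,0,1],[0,0,0,0,0,0,1]]}'
python3 -m jog '{"series":[[0.0003,0,0.001,0,0,0,1],[0,0,0,0,0,0,1]]}'
python3 -m jog '{"series":[[0.0003,0,0.001,0,0,0,1],[0,0,0,0,0,0,1]]}'
```

```text
time_s: 18.7
ee_pos: [0.4206, -0.0855, 0.0312]
tcp_rot: [-0.652, 0.747, 0.086, 0.096]
ft_force: [-0.4, 0.1, -1.7]
width: 0.0134
finger_force: 97.7
time_s: 19.2
ee_pos: [0.421, -0.086, 0.0161]
tcp_rot: [-0.652, 0.747, 0.084, 0.098]
ft_force: [0.6, -0.8, -0.4]
width: 0.0132
finger_force: 97.8
time_s: 19.37
ee_pos: [0.4211, -0.0861, 0.015]
tcp_rot: [-0.652, 0.747, 0.084, 0.098]
ft_force: [0.1, -0.9, -3.2]
width: 0.0132
finger_force: 97.8
time_s: 19.53
ee_pos: [0.4211, -0.0861, 0.0138]
tcp_rot: [-0.652, 0.747, 0.084, 0.098]
ft_force: [-0.2, -0.2, -0.8]
width: 0.0132
finger_force: 97.8
```

```bash
python3 -m jog '{"series":[[0.0003,0,0.001,0,0,0,1],[0.0002,0,0.0006,0,0,0,1],[0,0,0,0,0,0,1]]}'
python3 -m jog '{"series":[[0,0,0,0,0,0,0.6],[0,0,0,0,0,0,0.3],[0,0,0,0,0,0,0],[0,0,0,0,0,0,0],[0,0,0,0,0,0,0]]}' 30
python3 -m jog '{"series":[[0,0,-0.01,0,0,0,0],[0,0,-0.02,0,0,0,0],[0,0,-0.025,0,0,0,0],[0,0,-0.025,0,0,0,0],[0,0,-0.025,0,0,0,0],[0,0,-0.025,0,0,0,0],[0,0,0,0,0,0,0]]}'
python3 - <<'E'
from h import *
look(["shovel","grip","lip","knob_near","knob_far"],"side")
look(["shovel","grip","lip","knob_near","knob_far"],"scene")
s=ctrl.observe();print(s["ee_pos"],s["joint_positions"].round(2))
E
```

```text
time_s: 19.78
ee_pos: [0.4212, -0.0862, 0.0129]
tcp_rot: [-0.653, 0.746, 0.084, 0.098]
ft_force: [-2.6, -1.0, 6.5]
width: 0.0134
finger_force: 99.2
time_s: 20.2
ee_pos: [0.421, -0.0861, 0.0119]
tcp_rot: [-0.652, 0.747, 0.084, 0.098]
ft_force: [0.3, -0.3, -0.2]
width: 0.0427
finger_force: 0.0
time_s: 20.78
ee_pos: [0.4189, -0.1209, 0.1429]
tcp_rot: [-0.653, 0.746, 0.079, 0.101]
ft_force: [0.2, -0.1, -0.2]
width: 0.0427
finger_force: 0.0
side shovel [([0.4286, -0.0075, 0.0002], 0.82), ([0.4381, 0.0388, -0.0001], 0.23)]
side grip [([0.4167, -0.0929, 0.0298], 0.88)]
side lip [([0.4421, 0.0387, 0.0007], 0.89)]
side knob_near [([0.3558, 0.2378, 0.0582], 0.73)]
side knob_far [([0.4625, 0.2201, 0.051], 0.81)]
scene shovel [([0.4321, -0.0045, 0.0005], 0.81)]
scene grip [([0.4186, -0.0923, 0.0302], 0.74)]
scene lip [([0.4369, 0.0388, 0.001], 0.92), ([0.4185, 0.2295, 0.0341], 0.6)]
scene knob_near [([0.4142, 0.1509, 0.0059], 0.75), ([0.3576, 0.2331, 0.0496], 0.72)]
scene knob_far [([0.4667, 0.2219, 0.0516], 0.67)]
[ 0.41611337 -0.11901149  0.13731807] [-0.1   0.2  -0.43 -0.32 -0.96  0.16]
```

Run:
```python
from h import *
delta([.3621,.2647,.12],tool_R(81.8,0))
```

```text
turn [-1.000e-02  1.484e+01  4.800e-01] then shift mm [-372.1  108.2   17.3] t 21.3833
```

```bash
python3 -m jog '{"series":[[0,0,0,0,4.9,0.2,0.5],[0,0,0,0,5,0.2,1],[0,0,0,0,4.9,0.1,1],[-0.0248,0.0072,0.0012,0,0,0,1],[-0.0248,0.0072,0.0012,0,0,0,1],[-0.0248,0.0072,0.0012,0,0,0,1],[-0.0248,0.0072,0.0012,0,0,0,1],[-0.0248,0.0072,0.0012,0,0,0,1],[-0.0248,0.0072,0.0012,0,0,0,1],[-0.0248,0.0072,0.0012,0,0,0,1]]}' 30
python3 -m jog '{"series":[[-0.0248,0.0072,0.0012,0,0,0,1],[-0.0248,0.0072,0.0012,0,0,0,1],[-0.0248,0.0072,0.0012,0,0,0,1],[-0.0248,0.0072,0.0012,0,0,0,1],[-0.0248,0.0072,0.0012,0,0,0,1],[-0.0248,0.0072,0.0012,0,0,0,1],[-0.0248,0.0072,0.0012,0,0,0,1],[-0.0248,0.0072,0.0012,0,0,0,1],[0,0,0,0,0,0,1],[0,0,0,0,0,0,1]]}'
cat >> h.py <<'E'
def box():
    s=ctrl.observe();R=Ro.from_quat(s["tcp_rot"]);B=Ro.from_euler('z',-8.2,degrees=True)
    print("TCP in box mm",(B.inv().apply(s["ee_pos"]-[.4045,.201,0])*1e3).round(1),"tool in box",(B.inv()*R).as_matrix().round(3).tolist(),"F box",B.inv().apply(s["ft_force"]).round(1),"t",s["time_s"])
def lid():
    B=Ro.from_euler('z',-8.2,degrees=True)
    for c in ("side","scene"):
        cams.grab_frame(c)
        for n in ("knob_near","knob_far","lid"): print(c,n,[((B.inv().apply(np.array(d["position"])-[.4045,.201,0])*1e3).round(1).tolist(),round(d["p"],2)) for d in finder.place_of(n,c)[:2]])
E
python3 -c "
from h import *
box();lid();delta([.3621,.2647,.052],tool_R(81.8,0))"
```

```text
time_s: 22.22
ee_pos: [0.3909, 0.0612, 0.1294]
tcp_rot: [-0.655, 0.756, -0.0, 0.001]
ft_force: [-0.0, 0.6, 0.2]
width: 0.0
finger_force: 0.0
time_s: 23.05
ee_pos: [0.3623, 0.2655, 0.1195]
tcp_rot: [-0.655, 0.755, -0.0, 0.0]
ft_force: [-0.4, -0.5, 0.6]
width: -0.0006
finger_force: 0.0
TCP in box mm [-50.9  57.8 119.5] tool in box [[0.001, -1.0, 0.001], [-1.0, -0.001, 0.0], [-0.0, -0.001, -1.0]] F box [-0.3 -0.5  0.6] t 23.05
side knob_near [([-50.1, 25.8, 57.0], 0.69)]
side knob_far [([52.5, 29.1, 52.1], 0.78)]
side lid [([2.7, 30.4, 31.5], 0.55)]
scene knob_near [([-50.8, 25.0, 49.9], 0.79)]
scene knob_far [([55.2, 30.0, 50.4], 0.78)]
scene lid [([5.0, 29.9, 37.3], 0.6)]
turn [-0.06  0.04 -0.09] then shift mm [-0.7  0.8 68. ] t 23.45
```

```bash
python3 -m jog '{"series":[[0,0,0.017,0,0,0,1],[0,0,0.02,0,0,0,1],[0,0,0.018,0,0,0,1],[0,0,0.01,0,0,0,1],[0,0,0.003,0,0,0,1],[0,0,0,0,0,0,1]]}'
python3 -m jog '{"series":[[0.006,0,0,0,0,0,1],[0.004,0,0,0,0,0,1],[0.003,0,0,0,0,0,1],[0.003,0,0,0,0,0,1],[0.003,0,0,0,0,0,1]]}'
python3 -c "from h import *;box();lid()"
```

```text
time_s: 23.95
ee_pos: [0.3626, 0.264, 0.0513]
tcp_rot: [-0.654, 0.756, -0.0, -0.0]
ft_force: [0.2, 0.9, -0.4]
width: 0.0001
finger_force: 0.0
time_s: 24.37
ee_pos: [0.3603, 0.2459, 0.0525]
tcp_rot: [-0.655, 0.756, 0.0, 0.002]
ft_force: [-0.3, 1.3, 0.7]
width: 0.0
finger_force: 0.6
TCP in box mm [-50.1  38.2  52.5] tool in box [[-0.001, -1.0, 0.002], [-1.0, 0.001, 0.003], [-0.003, -0.002, -1.0]] F box [-0.5  1.2  0.7] t 24.3667
side knob_near [([-51.8, 17.8, 56.4], 0.82)]
side knob_far []
side lid [([3.3, 24.7, 33.4], 0.75), ([2.4, -40.7, 6.3], 0.68)]
scene knob_near [([-50.2, 18.2, 49.1], 0.77)]
scene knob_far [([57.0, 29.1, 51.0], 0.57)]
scene lid [([-48.2, 15.4, 51.5], 0.63), ([6.8, 24.5, 39.8], 0.56)]
```

```bash
python3 -m jog '{"series":[[-0.018,-0.005,0,0,0,0,1],[0,-0.03,0,0,0,0,1],[0,-0.03,0,0,0,0,1],[0,-0.03,0,0,0,0,1],[0,-0.008,0,0,0,0,1],[0,0,0,0,0,0,1],[0.006,0,0,0,0,0,1],[0.004,0,0,0,0,0,1],[0.003,0,0,0,0,0,1],[0.003,0,0,0,0,0,1]]}'
python3 -m jog '{"series":[[0.003,0,0,0,0,0,1],[0.003,0,0,0,0,0,1],[0.003,0,0,0,0,0,1],[0.003,0,0,0,0,0,1],[0,0,0,0,0,0,1]]}'
python3 -c "from h import *;box();lid()"
```

```text
time_s: 25.6
ee_pos: [0.4611, 0.2327, 0.0521]
tcp_rot: [-0.655, 0.756, -0.0, 0.0]
ft_force: [0.3, 0.5, 0.3]
width: 0.0002
finger_force: 0.3
time_s: 26.02
ee_pos: [0.4604, 0.2206, 0.052]
tcp_rot: [-0.654, 0.756, -0.0, 0.001]
ft_force: [-0.1, -0.4, 0.1]
width: 0.0001
finger_force: 0.0
TCP in box mm [52.5 27.4 52. ] tool in box [[-0.001, -1.0, 0.001], [-1.0, 0.001, 0.001], [-0.001, -0.001, -1.0]] F box [-0.  -0.4  0.1] t 26.0167
side knob_near []
side knob_far [([55.0, 7.0, 50.1], 0.92)]
side lid [([-1.7, 12.7, 33.2], 0.73)]
scene knob_near [([-52.4, 11.9, 48.0], 0.87)]
scene knob_far [([57.1, 11.5, 53.7], 0.6)]
scene lid [([5.5, 8.8, 38.3], 0.66)]
```

```bash
python3 -m jog '{"series":[[-0.015,0.005,0,0,0,0,1],[0,0.03,0,0,0,0,1],[0,0.03,0,0,0,0,1],[0,0.03,0,0,0,0,1],[0,0.008,0,0,0,0,1],[0,0,0,0,0,0,1],[0.006,0,0,0,0,0,1],[0.004,0,0,0,0,0,1],[0.004,0,0,0,0,0,1],[0.003,0,0,0,0,0,1]]}'
python3 -m jog '{"series":[[0.003,0,0,0,0,0,1],[0.003,0,0,0,0,0,1],[0.003,0,0,0,0,0,1],[0,0,0,0,0,0,1]]}'
python3 -c "from h import *;box();lid()"
python3 -m jog '{"series":[[-0.02,-0.005,0,0,0,0,1],[0,-0.03,0,0,0,0,1],[0,-0.03,0,0,0,0,1],[0,-0.03,0,0,0,0,1],[0,-0.008,0,0,0,0,1],[0,0,0,0,0,0,1],[0.008,0,0,0,0,0,1],[0.004,0,0,0,0,0,1],[0.003,0,0,0,0,0,1],[0.003,0,0,0,0,0,1]]}'
python3 -m jog '{"series":[[0.003,0,0,0,0,0,1],[0.003,0,0,0,0,0,1],[0.003,0,0,0,0,0,1],[0.003,0,0,0,0,0,1],[0,0,0,0,0,0,1]]}'
python3 -c "from h import *;box();lid()"
```

```text
time_s: 27.25
ee_pos: [0.3592, 0.2337, 0.0519]
tcp_rot: [-0.654, 0.756, -0.0, 0.001]
ft_force: [0.2, 1.2, -0.2]
width: 0.0003
finger_force: 0.5
time_s: 27.58
ee_pos: [0.3569, 0.2243, 0.0518]
tcp_rot: [-0.654, 0.756, -0.0, 0.0]
ft_force: [-0.4, -0.2, 0.6]
width: 0.0
finger_force: 0.1
TCP in box mm [-50.4  16.3  51.8] tool in box [[-0.001, -1.0, 0.001], [-1.0, 0.001, 0.0], [-0.0, -0.001, -1.0]] F box [-0.3 -0.3  0.6] t 27.5833
side knob_near [([-54.4, -2.9, 54.4], 0.95)]
side knob_far [([55.7, 2.9, 49.2], 0.75)]
side lid [([0.8, 1.5, 33.5], 0.91)]
scene knob_near [([-52.9, -4.0, 51.1], 0.75), ([5.3, -32.6, 6.5], 0.66)]
scene knob_far [([56.5, 4.0, 52.5], 0.79)]
scene lid [([7.8, 0.9, 37.2], 0.76)]
time_s: 28.82
ee_pos: [0.4582, 0.2119, 0.0521]
tcp_rot: [-0.655, 0.756, -0.0, 0.001]
ft_force: [-0.2, 0.6, -0.1]
width: 0.0002
finger_force: 0.3
time_s: 29.23
ee_pos: [0.4574, 0.1999, 0.052]
tcp_rot: [-0.654, 0.756, -0.0, 0.001]
ft_force: [0.2, 0.2, 0.2]
width: 0.0004
finger_force: 0.1
TCP in box mm [52.5  6.5 52. ] tool in box [[-0.001, -1.0, 0.001], [-1.0, 0.001, 0.001], [-0.001, -0.001, -1.0]] F box [0.2 0.3 0.2] t 29.2333
side knob_near [([-50.4, -5.2, 56.5], 0.74), ([1.7, -42.2, 6.6], 0.69)]
side knob_far [([55.8, -12.8, 52.1], 0.57)]
side lid [([3.5, -8.3, 31.3], 0.7)]
scene knob_near [([-50.4, -8.9, 53.1], 0.83)]
scene knob_far [([56.9, -13.0, 50.4], 0.61), ([55.7, -290.0, 33.0], 0.23)]
scene lid [([8.6, -8.2, 35.5], 0.82), ([58.4, -12.8, 52.8], 0.16)]
```

```bash
python3 -m jog '{"series":[[-0.018,0.005,0,0,0,0,1],[0,0.03,0,0,0,0,1],[0,0.03,0,0,0,0,1],[0,0.03,0,0,0,0,1],[0,0.008,0,0,0,0,1],[0,0,0,0,0,0,1],[0.007,0,0,0,0,0,1],[0.004,0,0,0,0,0,1],[0.004,0,0,0,0,0,1],[0.003,0,0,0,0,0,1]]}'
python3 -m jog '{"series":[[0.003,0,0,0,0,0,1],[0.003,0,0,0,0,0,1],[0.003,0,0,0,0,0,1],[0.001,0,0,0,0,0,1],[0,0,0,0,0,0,1]]}'
python3 -c "from h import *;box()"
python3 -m jog '{"series":[[-0.02,-0.005,0,0,0,0,1],[0,-0.03,0,0,0,0,1],[0,-0.03,0,0,0,0,1],[0,-0.03,0,0,0,0,1],[0,-0.008,0,0,0,0,1],[0,0,0,0,0,0,1],[0.008,0,0,0,0,0,1],[0.004,0,0,0,0,0,1],[0.003,0,0,0,0,0,1],[0.003,0,0,0,0,0,1]]}'
python3 -m jog '{"series":[[0.003,0,0,0,0,0,1],[0.003,0,0,0,0,0,1],[0.003,0,0,0,0,0,1],[0.003,0,0,0,0,0,1],[0,0,0,0,0,0,1]]}'
python3 -c "from h import *;box();lid()"
```

```text
time_s: 30.47
ee_pos: [0.3563, 0.2148, 0.0518]
tcp_rot: [-0.654, 0.757, -0.0, 0.001]
ft_force: [-0.5, 1.3, -0.3]
width: 0.0003
finger_force: 0.4
time_s: 30.88
ee_pos: [0.354, 0.2048, 0.0518]
tcp_rot: [-0.654, 0.756, -0.0, 0.0]
ft_force: [0.1, 0.4, 0.8]
width: 0.0001
finger_force: 0.1
TCP in box mm [-50.5  -3.4  51.8] tool in box [[-0.001, -1.0, 0.001], [-1.0, 0.001, 0.0], [-0.0, -0.001, -1.0]] F box [0.1 0.4 0.8] t 30.8833
time_s: 31.72
ee_pos: [0.4553, 0.192, 0.0521]
tcp_rot: [-0.655, 0.756, -0.0, 0.0]
ft_force: [0.2, 0.5, -0.4]
width: -0.0001
finger_force: 0.3
time_s: 32.13
ee_pos: [0.4544, 0.1802, 0.052]
tcp_rot: [-0.654, 0.756, -0.0, 0.001]
ft_force: [0.0, 0.4, -0.4]
width: 0.0002
finger_force: 0.2
TCP in box mm [ 52.4 -13.5  52. ] tool in box [[-0.001, -1.0, 0.001], [-1.0, 0.001, 0.001], [-0.001, -0.001, -1.0]] F box [-0.   0.4 -0.4] t 32.1333
side knob_near [([-50.3, -32.7, 59.1], 0.62)]
side knob_far [([57.5, -32.4, 52.2], 0.67)]
side lid [([1.7, -29.5, 32.4], 0.71)]
scene knob_near [([-50.0, -30.8, 51.4], 0.93)]
scene knob_far [([57.7, -32.3, 49.9], 0.67)]
scene lid [([9.3, -31.4, 37.9], 0.93), ([104.7, -593.6, -2.0], 0.27)]
```

```bash
python3 -m jog '{"series":[[-0.016,0.005,0,0,0,0,1],[0,0.03,0,0,0,0,1],[0,0.03,0,0,0,0,1],[0,0.03,0,0,0,0,1],[0,0.008,0,0,0,0,1],[0,0,0,0,0,0,1],[0.009,0,0,0,0,0,1],[0.004,0,0,0,0,0,1],[0.003,0,0,0,0,0,1],[0.002,0,0,0,0,0,1]]}'
python3 -m jog '{"series":[[0.001,0,0,0,0,0,1],[0.001,0,0,0,0,0,1],[0,0,0,0,0,0,1]]}'
python3 -c "from h import *;box()"
python3 -m jog '{"series":[[-0.015,-0.005,0,0,0,0,1],[0,-0.03,0,0,0,0,1],[0,-0.03,0,0,0,0,1],[0,-0.03,0,0,0,0,1],[0,-0.008,0,0,0,0,1],[0,0,0,0,0,0,1],[0.008,0,0,0,0,0,1],[0.004,0,0,0,0,0,1],[0.003,0,0,0,0,0,1]]}'
python3 -m jog '{"series":[[0.001,0,0,0,0,0,1],[0.001,0,0,0,0,0,1],[0,0,0,0,0,0,1]]}'
python3 -c "from h import *;box();lid()"
```

```text
time_s: 33.37
ee_pos: [0.3533, 0.1931, 0.0519]
tcp_rot: [-0.654, 0.757, -0.0, 0.001]
ft_force: [-0.4, 0.6, 0.5]
width: -0.0001
finger_force: 0.5
time_s: 33.62
ee_pos: [0.3525, 0.1913, 0.0518]
tcp_rot: [-0.654, 0.756, -0.0, 0.001]
ft_force: [-0.3, 0.5, -0.7]
width: 0.0001
finger_force: 0.3
TCP in box mm [-50.1 -17.   51.8] tool in box [[-0.001, -1.0, 0.001], [-1.0, 0.001, 0.001], [-0.001, -0.001, -1.0]] F box [-0.4  0.4 -0.7] t 33.6167
time_s: 34.37
ee_pos: [0.4524, 0.1756, 0.0517]
tcp_rot: [-0.655, 0.756, 0.0, -0.0]
ft_force: [0.6, 0.6, -1.2]
width: 0.0003
finger_force: 0.3
time_s: 34.62
ee_pos: [0.4532, 0.1746, 0.0521]
tcp_rot: [-0.655, 0.756, -0.0, 0.001]
ft_force: [0.5, 0.8, -0.5]
width: 0.0002
finger_force: 0.2
TCP in box mm [ 52.  -19.2  52.1] tool in box [[-0.0, -1.0, 0.001], [-1.0, 0.0, 0.001], [-0.001, -0.001, -1.0]] F box [ 0.4  0.8 -0.5] t 34.6167
side knob_near [([-50.0, -36.9, 55.9], 0.63), ([6.1, 0.6, -2.7], 0.4)]
side knob_far [([49.7, -288.5, 25.5], 0.72), ([59.8, -35.4, 47.1], 0.6)]
side lid [([2.9, -41.5, 8.9], 0.63), ([1.9, -36.3, 32.0], 0.56)]
scene knob_near [([-48.3, -38.1, 54.4], 0.67), ([105.6, -597.3, 1.8], 0.53)]
scene knob_far [([60.9, -34.2, 51.3], 0.9), ([2.5, -79.8, 30.3], 0.75)]
scene lid [([11.1, -38.3, 32.2], 0.97)]
```

```bash
python3 -m jog '{"series":[[0.001,0,0,0,0,0,1],[0.0005,0,0,0,0,0,1],[0,0,0,0,0,0,1]]}'
python3 -m jog '{"series":[[0.001,0,0,0,0,0,1],[0,0,0,0,0,0,1]]}'
python3 -m jog '{"series":[[0.001,0,0,0,0,0,1],[0,0,0,0,0,0,1]]}'; python3 -c "from h import *;box()"
```

```text
time_s: 35.27
ee_pos: [0.4538, 0.1736, 0.052]
tcp_rot: [-0.655, 0.756, -0.0, 0.001]
ft_force: [-0.9, 3.1, -0.2]
width: -0.0
finger_force: 1.4
time_s: 35.43
ee_pos: [0.4539, 0.1733, 0.0522]
tcp_rot: [-0.655, 0.756, 0.0, 0.002]
ft_force: [-2.8, 6.1, 0.2]
width: -0.0001
finger_force: 2.6
time_s: 35.6
ee_pos: [0.454, 0.173, 0.0524]
tcp_rot: [-0.655, 0.756, 0.0, 0.003]
ft_force: [-2.5, 7.1, 0.4]
width: -0.0
finger_force: 3.6
TCP in box mm [ 53.  -20.7  52.4] tool in box [[-0.0, -1.0, 0.003], [-1.0, 0.0, 0.004], [-0.004, -0.003, -1.0]] F box [-3.5  6.6  0.4] t 35.6
```

```bash
python3 -m jog '{"series":[[-0.016,0.005,0,0,0,0,1],[0,0.03,0,0,0,0,1],[0,0.03,0,0,0,0,1],[0,0.03,0,0,0,0,1],[0,0.008,0,0,0,0,1],[0,0,0,0,0,0,1],[0.007,0,0,0,0,0,1],[0.002,0,0,0,0,0,1],[0,0,0,0,0,0,1]]}'
python3 -c "from h import *;box()"
python3 -m jog '{"series":[[0.0015,0,0,0,0,0,1],[0.0015,0,0,0,0,0,1],[0,0,0,0,0,0,1]]}'
python3 -m jog '{"series":[[0.001,0,0,0,0,0,1],[0.001,0,0,0,0,0,1],[0,0,0,0,0,0,1]]}'
python3 -c "from h import *;box();lid()"
```

```text
time_s: 36.35
ee_pos: [0.3529, 0.1921, 0.0518]
tcp_rot: [-0.654, 0.757, -0.0, 0.0]
ft_force: [1.0, -0.6, 0.1]
width: 0.0002
finger_force: 0.0
TCP in box mm [-49.8 -16.1  51.8] tool in box [[-0.002, -1.0, 0.001], [-1.0, 0.002, 0.0], [-0.0, -0.001, -1.0]] F box [ 1.1 -0.5  0.1] t 36.35
time_s: 36.6
ee_pos: [0.3521, 0.1894, 0.0517]
tcp_rot: [-0.654, 0.756, -0.0, 0.0]
ft_force: [0.7, 0.1, -0.5]
width: -0.0001
finger_force: 0.0
time_s: 36.85
ee_pos: [0.3517, 0.1879, 0.0518]
tcp_rot: [-0.654, 0.756, -0.0, 0.001]
ft_force: [0.2, -0.1, -0.9]
width: 0.0002
finger_force: 0.1
TCP in box mm [-50.4 -20.5  51.8] tool in box [[-0.001, -1.0, 0.001], [-1.0, 0.001, 0.001], [-0.001, -0.001, -1.0]] F box [ 0.2 -0.1 -0.9] t 36.85
side knob_near [([-49.7, -41.5, 58.2], 0.82)]
side knob_far [([55.4, -39.3, 50.5], 0.94)]
side lid [([1.8, -39.9, 33.5], 0.87)]
scene knob_near [([-48.5, -38.8, 51.9], 0.87)]
scene knob_far [([58.4, -37.7, 50.3], 0.97)]
scene lid [([10.3, -40.1, 35.0], 0.63)]
```

Continue to the stop at the near knob, then recheck the far one.

```bash
python3 -m jog '{"series":[[0.001,0,0,0,0,0,1],[0.0005,0,0,0,0,0,1],[0,0,0,0,0,0,1]]}'
python3 -m jog '{"series":[[0.001,0,0,0,0,0,1],[0,0,0,0,0,0,1]]}'
python3 -m jog '{"series":[[0.001,0,0,0,0,0,1],[0,0,0,0,0,0,1]]}'
python3 -c "from h import *;box()"
```

```text
time_s: 37.5
ee_pos: [0.3518, 0.1873, 0.0521]
tcp_rot: [-0.655, 0.756, 0.0, 0.002]
ft_force: [-0.4, 3.8, 1.0]
width: -0.0004
finger_force: 1.8
time_s: 37.67
ee_pos: [0.3521, 0.187, 0.0523]
tcp_rot: [-0.655, 0.756, 0.0, 0.002]
ft_force: [-1.0, 5.5, 1.0]
width: -0.0003
finger_force: 2.6
time_s: 37.83
ee_pos: [0.3523, 0.1867, 0.0525]
tcp_rot: [-0.655, 0.756, 0.001, 0.003]
ft_force: [-4.2, 7.8, 0.8]
width: -0.0001
finger_force: 3.3
TCP in box mm [-49.6 -21.6  52.5] tool in box [[-0.0, -1.0, 0.004], [-1.0, 0.0, 0.006], [-0.006, -0.004, -1.0]] F box [-5.2  7.1  0.8] t 37.8333
```

```bash
python3 -m jog '{"series":[[-0.016,-0.005,0,0,0,0,1],[0,-0.03,0,0,0,0,1],[0,-0.03,0,0,0,0,1],[0,-0.03,0,0,0,0,1],[0,-0.008,0,0,0,0,1],[0,0,0,0,0,0,1],[0.008,0,0,0,0,0,1],[0.002,0,0,0,0,0,1],[0.001,0,0,0,0,0,1],[0,0,0,0,0,0,1]]}'
python3 -c "from h import *;box()"
python3 -m jog '{"series":[[0.001,0,0,0,0,0,1],[0.001,0,0,0,0,0,1],[0,0,0,0,0,0,1]]}'
python3 -c "from h import *;box()"
python3 -m jog '{"series":[[0.001,0,0,0,0,0,1],[0.001,0,0,0,0,0,1],[0,0,0,0,0,0,1]]}'
python3 -c "from h import *;box()"
```

```text
time_s: 38.67
ee_pos: [0.4526, 0.1741, 0.052]
tcp_rot: [-0.655, 0.756, -0.0, 0.0]
ft_force: [-0.6, 1.0, 0.1]
width: -0.0002
finger_force: 0.0
TCP in box mm [ 51.4 -19.7  52. ] tool in box [[-0.0, -1.0, 0.0], [-1.0, 0.0, 0.0], [-0.0, -0.0, -1.0]] F box [-0.8  0.9  0.1] t 38.6667
time_s: 38.92
ee_pos: [0.4533, 0.1733, 0.0521]
tcp_rot: [-0.655, 0.756, 0.0, 0.001]
ft_force: [-1.8, 3.2, 0.8]
width: 0.0
finger_force: 1.7
TCP in box mm [ 52.3 -20.4  52.1] tool in box [[-0.0, -1.0, 0.001], [-1.0, 0.0, 0.002], [-0.002, -0.001, -1.0]] F box [-2.2  2.9  0.8] t 38.9167
time_s: 39.17
ee_pos: [0.4538, 0.1727, 0.0524]
tcp_rot: [-0.655, 0.756, 0.0, 0.003]
ft_force: [-4.7, 8.1, 2.3]
width: -0.0002
finger_force: 4.2
TCP in box mm [ 52.8 -21.   52.4] tool in box [[-0.0, -1.0, 0.003], [-1.0, 0.0, 0.005], [-0.005, -0.003, -1.0]] F box [-5.8  7.3  2.3] t 39.1667
```

```bash
python3 -m jog '{"series":[[-0.015,0,0,0,0,0,1],[-0.01,0,0,0,0,0,1],[0,0,-0.02,0,0,0,1],[0,0,-0.04,0,0,0,1],[0,0,-0.04,0,0,0,1],[0,0,-0.04,0,0,0,1],[0,0,-0.03,0,0,0,1],[0,0,0,0,0,0,1],[0,0,0,0,0,0,1]]}'
python3 - <<'E'
from h import *
import cv2
lid();look(["shovel","lip"],"side");look(["oiler_bottle","tack_tin","loupe"],"side")
b=cams.grab_frame("scene");a=cams.grab_frame("side");w=cams.grab_frame("wrist")
cv2.imwrite("pics/j.png",np.vstack([np.hstack([cv2.resize(a[130:290,180:380],(400,320)),cv2.resize(b[190:310,140:290],(400,320))]),cv2.resize(w,(800,600))[300:580]]))
E
```

```text
time_s: 39.92
ee_pos: [0.4574, 0.1963, 0.2239]
tcp_rot: [-0.655, 0.756, -0.0, 0.003]
ft_force: [0.4, 1.1, -0.2]
width: -0.0001
finger_force: 0.0
side knob_near [([-52.4, -42.8, 56.1], 0.76)]
side knob_far [([57.1, -40.4, 50.2], 0.73)]
side lid [([1.6, -40.0, 30.8], 0.88), ([6.3, 2.5, -0.5], 0.38)]
scene knob_near [([-48.5, -41.6, 53.2], 0.93)]
scene knob_far [([61.0, -38.9, 52.8], 0.9), ([9.6, -39.0, 37.3], 0.74)]
scene lid [([8.4, -37.8, 38.3], 0.56), ([47.1, 200.5, -2.1], 0.4)]
side shovel [([0.4304, -0.0087, 0.0033], 0.91)]
side lip [([0.4397, 0.0354, 0.001], 0.91), ([0.4009, 0.1631, 0.0331], 0.22)]
side oiler_bottle [([0.4264, -0.4033, 0.001], 0.95)]
side tack_tin [([0.4844, -0.3906, 0.0025], 0.86)]
side loupe [([0.4789, 0.3939, 0.0022], 0.42)]
```

View pics/j.png

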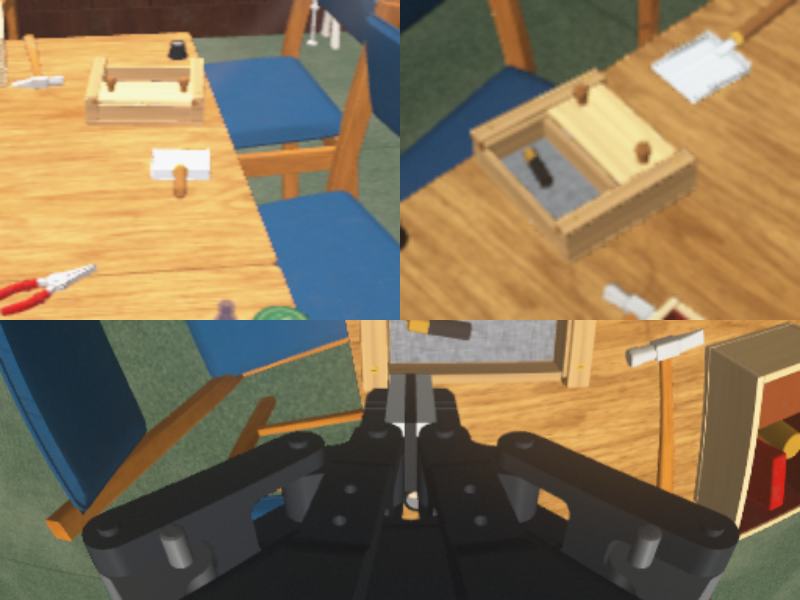

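The picture shows the lid square over the movements' compartment, with its knobs at (582,95) and (642,152). The empty shovel lies flat and clear of the box at (700,65), and the bystanders have not moved. I'm handing the job in.

```bash
python3 -c "
from plant import ctrl
print(ctrl.finish_job())"
```

```text
the job is handed in; nothing more can be done
None
```

The job is handed in at about 41 s on the robot's clock: all three movements are in the compartment, the shovel lies flat and clear of the box, the lid is home against both stops, and the bottle, tin and loupe were not moved; no verdict came back.

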